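# Dock the electronics tray and draw it in with the cam lock

## Robot

A 6-joint arm with a two-finger parallel gripper is mounted at the origin on the work surface. World frame = base frame: x ahead of the robot, y to its left, z up, the work surface at z = 0. Lengths are in m, angles in rad, forces in N, time in s.
With the tool pointing down it reaches from about 0.3 to 0.75 m from the base axis. Payload 8.5 kg.
Tool frame: the origin (TCP) lies midway between the tips of the shut fingers; the grasp point (between the pads) lies 19 mm behind it; x points along the fingers, y is the direction in which the jaws open and shut, and the axes are right-handed (so a half turn about x gives the same grasp; the last joint's range is limited). The gripper opens to 85 mm and grips with 20 to 120 N. Pads are 22 mm wide; open, the fingers measure 114 mm over their backs; the gripper's body (76 mm by 85 mm) begins 54 mm behind the grasp point. The pads swing forward as they close: fully open they stand 13 mm farther back than shut.
Start: joints at [0.901, 0.381, 1.297, -0, 1.464, -0.215], TCP at [0.242, 0.494, 0.231] pointing down, gripper open.
Joint ranges: [-3.11, 3.11], [-0.89, 2.33], [0.22, 2.48], [-1.42, 4.56], [0.17, 2.85], [-2.88, 2.88]. Speed limits (rad/s): [2.39, 2.39, 3.14, 3.14, 3.14, 3.14].

## Interface

Orientations are given as [roll, pitch, yaw] about the fixed x, y, z axes, in that order (R = Rz(yaw) Ry(pitch) Rx(roll)).
In Python, from bench import manip, vision, workorder, recognise, place_of gives the robot as it stands.
- The arm moves only by the tool carry_out, never from a script. Its argument "targets" is one flat list of numbers, 7 for each row, row after row: the turn, a rotation vector about the world's x, y, z in units of 5 degrees (1.0 is 5 degrees), then the shift along the world's x, y, z in units of 25 mm (1.0 is 25 mm), then the finger opening in mm, from 0 to 85.4. In form: [ax, ay, az, x, y, z, claw, ax, ay, az, x, y, z, claw, ...]. A call has 1 to 8 rows; each row shifts and turns the pose as measured when the row begins; what a row does not reach is not made up. A row lasts 1/10 s, in which the tool goes at most 50 mm and 8.59 degrees, less where a joint would pass 70% of its speed; a pose out of reach is approached as far as the arm can. A call is refused whole if a number of a shift passes 1 or a number of a turn 1, either way. A call with a gripper value outside its range is refused whole. The fingers move at their own pace and stop on an object; "grip_force" is the grip in N (left out, the last holds). Time passes only in rows, so rows that do not move let the fingers close. It gives the time, the measured TCP pose, the force and the opening at its end, in the units of the state.
- manip.get_state(): the state, without advancing time (a new reading comes with each control period).
- vision.get_image(name): name is "scene" or "top"; returns (picture, depth): 480x640x3 uint8, red, green, blue; 480x640 float32, m along the optical axis (not along the pixel's ray), 0 where there is no reading.
- vision.camera_model(name): a dict with "fx", "fy", "cx", "cy" (pixels), "R" (3x3) and "t" (3): a world point X has camera coordinates R X + t. Camera axes: x right, y down, z forward; pixel columns grow to the right and rows downward; lengths in m; the calibration is good to about 2 mm. A picture is of the moment at which its call begins. camera_model takes no time and is no camera call.
- workorder.job_done(): hands the job in, once; it reports no verdict.
Trained networks look in the newest picture that a camera, given by its name, has taken for a name from the list of things; names that differ only in an ending like _2 or _b are one class to them, and where a whole thing is asked for, a point or a joint stands for the part that bears it (a point fixed in the world has none). Each returns a list of dicts, best first, with "score" (0 to 1); they miss things now and then, are a little off and sometimes report something else, mostly with a low value. They report only what shows in the picture. A call takes as long as a camera call. They do not tell look-alikes from the thing itself.
- recognise(camera, label): "extent" ([centre column, centre row, width, height] as shares, 0 to 1, of the picture: columns of its width, rows of its height, round what is visible of it).
- place_of(camera, label): "point" ([row, column] as shares, 0 to 1, of the picture: columns of its width, rows of its height: a listed point, or the origin of a listed thing).
The state is a dict: "time_s": time; "qpos": joint angles; "qvel": joint speeds; "effort": joint torques, N m; "position": TCP position; "eef_rot": TCP orientation; "ft_force": force on the tool from outside, world axes, zero at the start; "wrist_torque": the same for the moment, N m; "grip_width": opening from 0.0 (shut) to 1.0 (fully open).
Only numpy, scipy, OpenCV 4.12 (cv2) and the standard library are available. Lean on these libraries where they do the work, as an engineer would, in place of code of your own. Each camera call takes 0.05 s, during which the arm holds its last target.

## Task

Push the electronics tray along its rails into the dock of the demonstration stand until it meets the sprung contacts and its ball-headed bolt stands in the open mouth of the cam, then swing the red cam lever clockwise, about half a turn, so that the hook draws the bolt in and clamps the tray firmly on the rubber-capped stop screws. Stop when you feel it come up tight (a slow push of about 9 N on the lever's grip): forcing it further strips the bolt out of the tray. Let go of everything and leave the other things on the desk where they are.

Things in the scene. Friction and masses are not known exactly. Their poses are not given: they have to be found in the camera images.
- stand: White base board of the stand, 340 x 200 x 12 mm, fixed. Origin: centre of its underside; x axis along the rails, the way the tray slides in; z up. Two aluminium guide rails (16 mm high) hold the tray with 1.5 mm play. Dock at the +x end: two white cheeks, tops 40 mm above the desk, the cam between them, its axis at x = 110 mm, y = 0.
- dock_face (a point): Nominal plane of the two rubber-capped stop screws, mid dock, 30 mm up, stand x = 72 mm; the tray's front edge ends on them. They are set by hand, up to 2 mm either way: not readable beforehand, to be felt; they and the hook give about 1 mm per 50 N. Two black sprung contact blocks (3 N per mm together) stand 5 mm proud of the nominal plane and are met first.
- cam_turn (a joint): Turn of the cam, rad, clockwise from above positive, range -0.6 to 4.0. At the starts (-0.3 to 0.35) its mouth is open to the tray. From 0.7 the hook passes behind the bolt's ball, from about 1.2 it draws it in by 3.7 mm per rad, and comes up tight between 2.4 and 3.7, as the screws are set. Self-locking: let go, it springs back only slightly.
- lever_grip (a point): Middle of the red upright grip at the end of the cam's lever: 16 mm thick, from 58 to 90 mm above the desk (the point: 74 mm), 62 mm from the cam's axis; the flat lever arm below it lies 48 to 58 mm above the desk. At cam angle 0 it lies on the stand's +y side of the cam; turning clockwise it swings over the outer (+x) end of the dock to the -y side. x axis: the way it swings.
- cam: The cam: steel snail-shaped hook 58 mm across, 23 to 37 mm up, under a red lever. Origin: on its axis, at desk height. Push needed on the lever grip, square to the lever: 2 N free, 3 to 6 N as the springs are pressed, then steeply up (20 N per rad) on the screws. 8 to 10 N while moving is tight; from 12 N the bolt may strip. Held still it reads lower (friction): 3 N on the springs, 5 to 6 N when tight, 8 N is too much.
- tray: Aluminium tray with circuit boards, 130 mm long (x) x 150 mm wide, about 0.55 kg, loose, standing on the base board (underside 12 mm above the desk) between the rails. Origin: centre of its underside; x axis points into the dock. Nominal end position: 7 mm in the stand's x; it starts 25 to 45 mm short of this.
- bolt_head (a point): Centre of the steel ball (12 mm) on the tray's draw bolt (neck 4 mm), 90 mm ahead of the tray's origin, 30 mm above the desk. In the stand's x it is at 91.5 mm when the tray meets the sprung contacts, where the hook can catch it (not below 89.5 mm), and at about 96.5 mm (94.5 to 98.5) when clamped.
- face_plate (a point): Middle of the outer face of the tray's upright end plate (144 mm wide, 4 mm thick, 12 to 62 mm above the desk), the place to push on; 42 mm above the desk, 65 mm behind the tray's origin. Sliding takes 1 to 2 N; 5 to 6 N means the contacts are met. Pushed farther, the springs push it back out when let go.
- spool: Bystander: black spool of copper wire, 72 mm across, 46 mm high, loose. Origin: centre of its underside.
- driver: Bystander: screwdriver with green handle, 160 mm long, lying loose. Origin: underside, middle.
- parts_box: Bystander: grey open box of brass spacers, 100 x 75 x 32 mm, loose. Origin: centre of its underside.
- mug: Bystander: blue mug, 78 mm across, 90 mm high, loose. Origin: centre of its underside.
There are look-alikes about, which are no part of the job. Several things have the shape of the tray; the one meant has the colours described above.

How it is judged:
On the way, in this order (a step that is already met when the one before it is completed fails the run):
1. the tray is pushed in so far that the ball of the bolt stands inside the open cam (ball beyond 89.5 mm in the stand's x, cam below 1.2 rad) (x of bolt_head in the frame of stand above 0.0895 m and value of joint cam_turn below 1.2 rad), for 0.2 s.
2. the hook has drawn the tray in (cam beyond 2 rad, ball beyond 93.5 mm, hook pulling with over 20 N) (value of joint cam_turn above 2 rad and x of bolt_head in the frame of stand above 0.0935 m and contact force between cam and tray above 20 N), for 0.2 s.
At the end, for the whole second after the job is handed in: The tray is clamped: cam beyond 2 rad, ball beyond 93.5 mm in the stand's x, and the hook left pulling on the bolt with more than 30 N (the springs alone give at most 21 N, so the tray bears on the stop screws); tray and cam at rest (value of joint cam_turn above 2 rad and x of bolt_head in the frame of stand above 0.0935 m and contact force between cam and tray above 30 N and linear speed of tray below 0.01 m/s and velocity of joint cam_turn between -0.1 and 0.1 rad/s); the robot touches nothing.
It fails at once if the cam is forced: the hook loads the bolt with more than 110 N and strips it out of the tray (contact force between cam and tray above 110 N).
It fails at once if the wire spool is knocked out of its place (more than 30 mm) (distance of spool from where it was at the start of the episode above 0.03 m).
It fails at once if the screwdriver is knocked out of its place (more than 30 mm) (distance of driver from where it was at the start of the episode above 0.03 m).
It fails at once if the parts box is knocked out of its place (more than 30 mm) (distance of parts_box from where it was at the start of the episode above 0.03 m).
It fails at once if the mug is knocked out of its place (more than 30 mm) (distance of mug from where it was at the start of the episode above 0.03 m).
It also fails if it takes over 72 s, if anything falls off the work surface, if the arm or the gripper's body presses on something with over 40 N, if the wrist force passes 120 N, or if a joint passes its speed limit or range.

## Working session

There is one attempt and no reset: what is moved stays moved. The work goes in short steps, Python scripts to look and compute and a tool call to move; the robot and the scene stay as the last step left them, time stands still between calls to the robot, and variables do not carry over. Pictures are saved under pics/ and viewed, and the job is handed in when it is done.

Besides the shell and the picture viewer there is one more tool, called after "Request:" by a JSON object that holds its "fn" and its "kwargs", one argument or row to a line. carry_out: Moves the arm, as the interface text tells. Its arguments: {"type":"object","properties":{"targets":{"type":"array"},"grip_force":{"type":"number"}},"required":["targets"]}

```bash
ls; mkdir -p pics
cat > h.py <<'E'
import numpy as np, cv2
from bench import manip, vision, workorder, recognise, place_of
def grab(cam,name):
    im,d=vision.get_image(cam); cv2.imwrite(f'pics/{name}.png',im[:,:,::-1]); np.save(f'pics/{name}_d.npy',d); return im,d
def ray(cam,u,v,z):
    """world point at height z on pixel (col u,row v)"""
    m=vision.camera_model(cam);R=np.array(m['R']);t=np.array(m['t'])
    c=-R.T@t; d=R.T@np.array([(u-m['cx'])/m['fx'],(v-m['cy'])/m['fy'],1.])
    return c+d*(z-c[2])/d[2]
def proj(cam,X):
    m=vision.camera_model(cam);p=np.array(m['R'])@np.array(X)+np.array(m['t'])
    return np.array([m['fx']*p[0]/p[2]+m['cx'],m['fy']*p[1]/p[2]+m['cy']])
E
python3 - <<'E'
from h import *
s=manip.get_state(); print({k:np.round(v,3).tolist() for k,v in s.items()})
for c in ('top','scene'):
    im,d=grab(c,c+'0')
    m=vision.camera_model(c); print(c,np.round(-np.array(m['R']).T@np.array(m['t']),3),m['fx'])
hs=dict(stand=0,cam=0,lever_grip=.074,tray=.012,bolt_head=.03,face_plate=.042,dock_face=.03,spool=0,driver=0,parts_box=0,mug=0)
for c in ('top','scene'):
    for l,h in hs.items():
        r=place_of(c,l)
        for q in r[:3]:
            v,u=q['point'];u*=640;v*=480
            print(c,l,round(q['score'],2),(round(u),round(v)),np.round(ray(c,u,v,h),3))
E
```

```text
pics
{'time_s': 0.0, 'qpos': [0.901, 0.381, 1.298, 0.0, 1.464, -0.215], 'qvel': [0.001, 0.0, -0.002, -0.0, 0.0, -0.001], 'effort': [0.002, -44.844, -23.129, -0.0, 0.005, 0.0], 'position': [0.241, 0.494, 0.231], 'eef_rot': [-1.8, 1.569, -2.255], 'ft_force': [0.838, -0.083, -0.136], 'wrist_torque': [0.004, -0.011, -0.041], 'grip_width': 1.0}
top [ 0.446 -0.093  0.881] 525.3678534641911
scene [1.007 0.54  0.594] 601.6935997158072
top cam 0.88 (186, 258) [0.539 0.08  0.   ]
top lever_grip 0.86 (170, 294) [0.476 0.086 0.074]
top lever_grip 0.44 (263, 266) [ 0.522 -0.053  0.074]
top tray 0.67 (261, 264) [ 0.531 -0.046  0.012]
top tray 0.63 (464, 252) [ 0.561 -0.387  0.012]
top bolt_head 0.98 (208, 258) [0.537 0.039 0.03 ]
top bolt_head 0.86 (496, 214) [ 0.624 -0.438  0.03 ]
top face_plate 0.73 (301, 270) [ 0.521 -0.112  0.042]
top face_plate 0.72 (441, 285) [ 0.502 -0.338  0.042]
top dock_face 0.92 (208, 260) [0.533 0.038 0.03 ]
top spool 0.97 (223, 356) [0.381 0.011 0.   ]
top driver 0.89 (321, 359) [ 0.379 -0.149  0.   ]
top parts_box 0.82 (302, 174) [ 0.69  -0.111  0.   ]
top mug 0.58 (203, 153) [ 0.722  0.061 -0.   ]
scene cam 0.77 (426, 349) [0.538 0.071 0.   ]
scene cam 0.35 (413, 320) [0.512 0.012 0.   ]
scene cam 0.31 (413, 319) [0.509 0.01  0.   ]
scene lever_grip 0.77 (468, 297) [0.478 0.083 0.074]
scene tray 0.85 (376, 298) [ 0.532 -0.053  0.012]
scene tray 0.69 (262, 224) [ 0.57  -0.361  0.012]
scene bolt_head 0.75 (411, 319) [0.537 0.035 0.03 ]
scene bolt_head 0.72 (218, 211) [ 0.63  -0.426  0.03 ]
scene face_plate 0.65 (356, 262) [ 0.525 -0.117  0.042]
scene face_plate 0.62 (292, 210) [ 0.521 -0.327  0.042]
scene dock_face 0.86 (413, 316) [0.529 0.032 0.03 ]
scene spool 0.76 (476, 290) [0.378 0.012 0.   ]
scene driver 0.81 (409, 245) [ 0.378 -0.156  0.   ]
scene parts_box 0.6 (268, 322) [ 0.696 -0.111  0.   ]
scene mug 0.9 (310, 401) [0.728 0.06  0.   ]
```

View pics/top0.png

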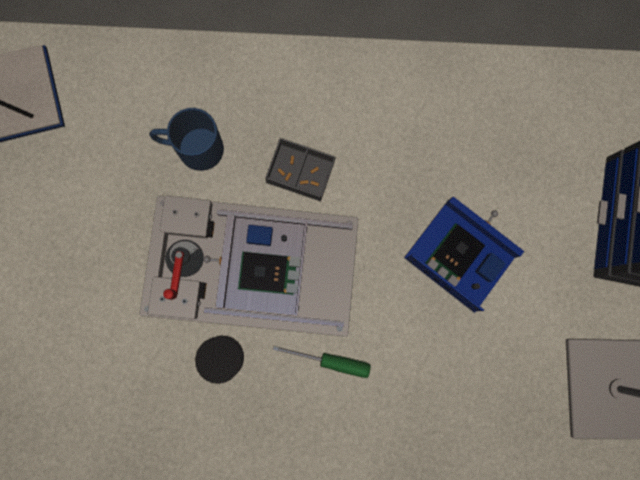

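View pics/scene0.png

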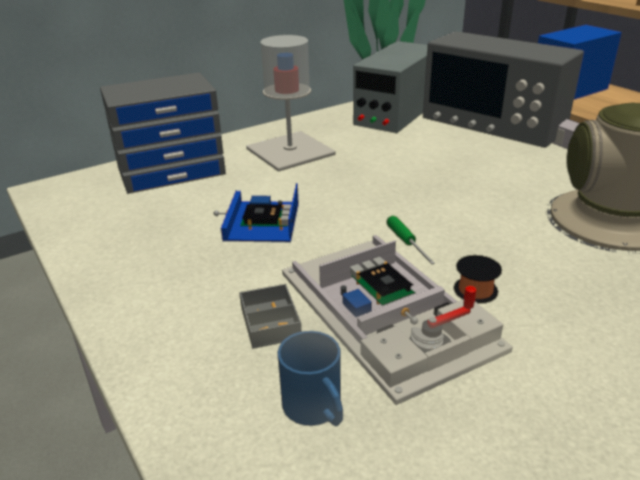

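Run:
```python
import cv2
im=cv2.imread('pics/top0.png')[190:340,130:350]
cv2.imwrite('pics/top0c.png',cv2.resize(im,None,fx=3.6,fy=3.6,interpolation=cv2.INTER_CUBIC))
```

```text
(no output)
```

View pics/top0c.png

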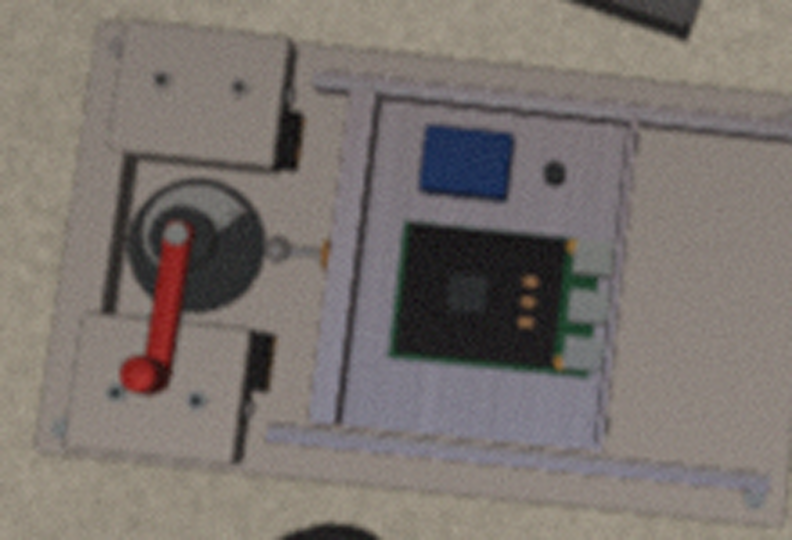

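The scene has two tray-shaped things. The aluminium tray at top (261,264) sits on the white stand between the rails. The blue tray at (464,252) lies loose beside it. The aluminium one fits the description, with circuit boards, a bolt facing the cam at (207,259) and the red lever at (170,294), and the crop confirms this. Next I'll get the stand pose.

```bash
python3 - <<'E'
from h import *
from scipy.spatial.transform import Rotation as Rn
im=cv2.imread('pics/top0.png'); d=np.load('pics/top0_d.npy')
g=cv2.cvtColor(im,cv2.COLOR_BGR2GRAY)
lsd=cv2.createLineSegmentDetector()
L=lsd.detect(cv2.GaussianBlur(g,(3,3),0))[0][:,0]
for l in L:
    n=np.hypot(l[2]-l[0],l[3]-l[1])
    if n>35 and 130<l[0]<365 and 185<l[1]<345:
        a=ray('top',l[0],l[1],.012);b=ray('top',l[2],l[3],.012);w=b-a
        print(np.round(l),'len %.3f'%np.hypot(*w[:2]),'ang %.1f'%(np.degrees(np.arctan2(w[1],w[0]))%180),np.round(a[:2],3),np.round(b[:2],3))
s=manip.get_state()
R=Rn.from_euler('xyz',s['eef_rot']).as_matrix(); print(R.round(3))
C=[(157.8,195.6),(357,216.5),(347,334),(140.6,316.4)]
P=[ray('top',u,v,.012) for u,v in C]; print(np.round(P,3))
E
python3 - <<'E'
import cv2
im=cv2.imread('pics/top0.png')
im=im[185:345,280:370]
cv2.imwrite('pics/top0d.png',cv2.resize(im,None,fx=3.7,fy=3.7,interpolation=cv2.INTER_CUBIC))
E
```

```text
[320. 201. 265. 182.] len 0.098 ang 72.6 [ 0.641 -0.142] [ 0.67  -0.048]
[193. 317. 199. 282.] len 0.057 ang 174.1 [0.442 0.06 ] [0.499 0.054]
[243. 251. 287. 256.] len 0.073 ang 85.6 [ 0.552 -0.015] [ 0.547 -0.088]
[293. 294. 238. 288.] len 0.091 ang 85.0 [ 0.483 -0.101] [ 0.49 -0.01]
[238. 288. 242. 251.] len 0.062 ang 175.5 [ 0.49  -0.009] [ 0.552 -0.014]
[157. 276. 164. 232.] len 0.073 ang 175.5 [0.507 0.122] [0.58  0.116]
[288. 255. 284. 292.] len 0.060 ang 175.5 [ 0.547 -0.091] [ 0.486 -0.086]
[222. 307. 233. 216.] len 0.152 ang 175.6 [0.46  0.015] [0.611 0.003]
[163. 231. 202. 235.] len 0.064 ang 85.9 [0.582 0.117] [0.578 0.053]
[236. 219. 225. 307.] len 0.145 ang 175.6 [ 0.605 -0.002] [0.46  0.009]
[274. 345. 315. 355.] len 0.067 ang 77.6 [ 0.401 -0.072] [ 0.386 -0.138]
[234. 215. 349. 227.] len 0.194 ang 85.6 [0.613 0.001] [ 0.598 -0.192]
[351. 230. 308. 226.] len 0.072 ang 85.7 [ 0.592 -0.194] [ 0.598 -0.122]
[303. 225. 238. 218.] len 0.109 ang 85.4 [ 0.598 -0.114] [ 0.607 -0.005]
[216. 200. 356. 216.] len 0.237 ang 85.6 [0.636 0.034] [ 0.618 -0.203]
[356. 252. 352. 292.] len 0.067 ang 175.5 [ 0.556 -0.203] [ 0.489 -0.198]
[[ 0.     0.439  0.898]
 [ 0.     0.898 -0.439]
 [-1.     0.    -0.   ]]
[[ 0.641  0.13   0.012]
 [ 0.616 -0.205  0.012]
 [ 0.42  -0.19   0.012]
 [ 0.441  0.144  0.012]]
```

View pics/top0d.png

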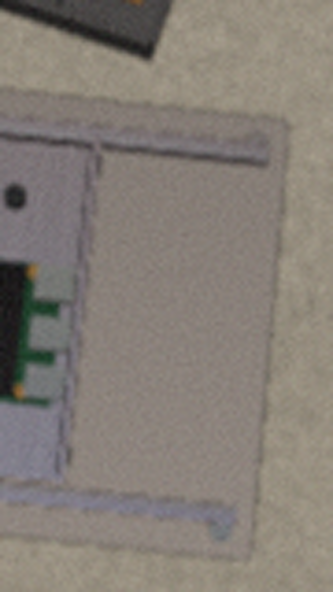

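Stand frame: centre (0.5295, -0.030), x axis at 85.6° in the world. The lever is at about 0 and the face plate is at stand x of about -0.086. I'll travel behind the tray with the fingers shut.

Request:
{"fn": "carry_out", "kwargs": {
  "targets": [0,0,0.2,0.4,-0.93,0,0,0,0,0.2,0.4,-0.93,0,0,0,0,0.2,0.4,-0.93,0,0,0,0,0.2,0.4,-0.93,0,0,0,0,0.2,0.4,-0.93,0,0,0,0,0.2,0.4,-0.93,0,0,0,0,0.2,0.4,-0.93,0,0,0,0,0.2,0.4,-0.93,0,0]
}}

```text
time_s: 2.0
position: [0.3225, 0.3033, 0.2312]
eef_rot: [1.218, 1.569, 0.914]
ft_force: [0.4, -0.2, -0.5]
grip_width: -0.001
```

Request:
{"fn": "carry_out", "kwargs": {
  "targets": [0,0,0.2,0.4,-0.93,0,0,0,0,0.2,0.4,-0.93,0,0,0,0,0.2,0.4,-0.93,0,0,0,0,0.2,0.4,-0.93,0,0,0,0,0.2,0.4,-0.93,0,0,0,0,0.2,0.4,-0.93,0,0,0,0,0.2,0.4,-0.93,0,0,0,0,0.2,0.4,-0.93,0,0]
}}

```text
time_s: 2.8
position: [0.405, 0.1092, 0.2323]
eef_rot: [0.651, 1.566, 0.492]
ft_force: [0.6, -0.8, -0.8]
grip_width: 0.002
```

Request:
{"fn": "carry_out", "kwargs": {
  "targets": [0,0,0.2,0.4,-0.93,0,0,0,0,0.2,0.4,-0.93,0,0,0,0,0.2,0.4,-0.93,0,0,0,0,0.2,0.4,-0.93,0,0,0,0,0.2,0.4,-0.93,0,0,0,0,0.2,0.4,-0.93,0,0,0,0,0,0.4,-0.93,0,0,0,0,0,0.4,-0.93,0,0]
}}

```text
time_s: 3.6
position: [0.4875, -0.0855, 0.2333]
eef_rot: [0.406, 1.564, 0.356]
ft_force: [-0.2, 0.5, -0.2]
grip_width: 0.002
```

```bash
cat >> h.py <<'E'
from scipy.spatial.transform import Rotation as Rn
C0=np.array([.5295,-.030]);A=np.radians(85.6);ux=np.array([np.cos(A),np.sin(A)]);uy=np.array([-ux[1],ux[0]])
def S2W(x,y): return C0+x*ux+y*uy
def W2S(p): p=np.array(p)[:2]-C0; return np.array([p@ux,p@uy])
def st():
    s=manip.get_state();R=Rn.from_euler('xyz',s['eef_rot']).as_matrix()
    p=np.array(s['position']); f=np.array(s['ft_force'])
    print('t',round(s['time_s'],2),'pos',p.round(4),'stand',(W2S(p)*1000).round(1),'yaw_y %.1f tilt'%np.degrees(np.arctan2(R[1,1],R[0,1])),R[:,0].round(3),'f_stand',np.round([f[:2]@ux,f[:2]@uy,f[2]],1),'q6 %.2f'%s['qpos'][5])
    return s
E
python3 -c "
from h import *
st();print(S2W(-.13,0))"
```

```text
t 3.6 pos [ 0.4875 -0.0855  0.2333] stand [-58.5  37.6] yaw_y 87.1 tilt [ 0.006  0.002 -1.   ] f_stand [ 0.5  0.3 -0.2] q6 -1.94
[ 0.51952653 -0.15961686]
```

Request:
{"fn": "carry_out", "kwargs": {
  "targets": [0,0,-0.1,0.4,-0.93,-0.4,0,0,0,-0.1,0.4,-0.93,-0.6,0,0,0,-0.1,0.4,-0.93,-0.8,0,0,0,0,0.1,-0.2,-1,0,0,0,0,0,0,-1,0,0,0,0,0,0,-1,0,0,0,0,0,0,-1,0,0,0,0,0,0,-1,0]
}}

```text
time_s: 4.4
position: [0.5239, -0.1685, 0.0604]
eef_rot: [-0.146, 1.555, -0.228]
ft_force: [0.2, -0.3, -0.3]
grip_width: -0.0
```

```bash
python3 -c "
from h import *
st();grab('scene','s1');grab('top','t1')"
```

```text
t 4.4 pos [ 0.5239 -0.1685  0.0604] stand [-138.6   -5. ] yaw_y 85.3 tilt [ 0.016 -0.004 -1.   ] f_stand [-0.3 -0.2 -0.3] q6 -2.02
```

View pics/s1.png

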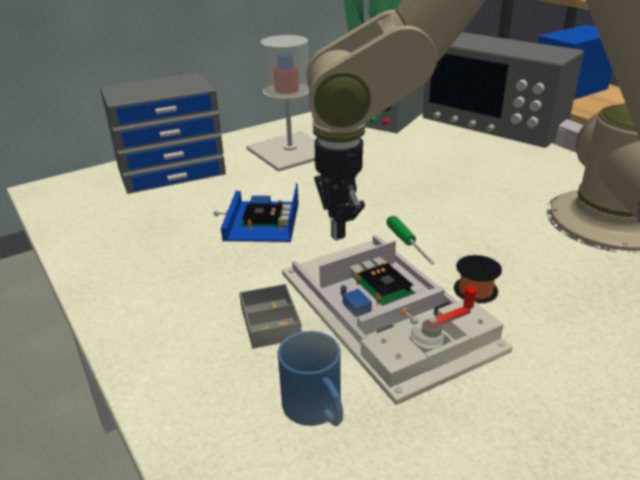

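View pics/t1.png

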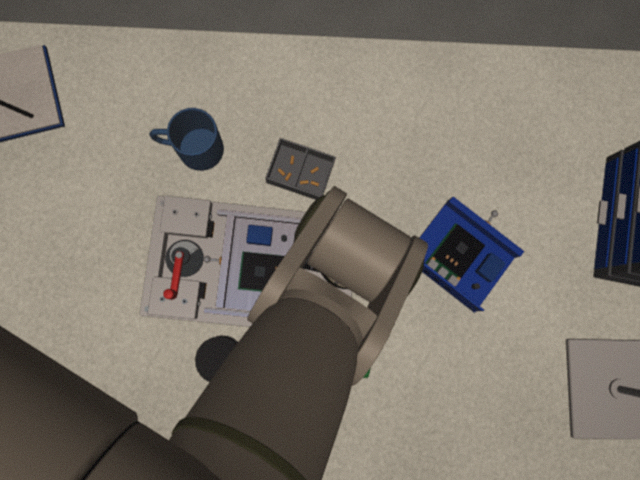

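Request:
{"fn": "carry_out", "kwargs": {
  "targets": [0.05,0.18,0,-0.2,0,-0.9,0,0,0,0,0,0.5,0,0,0,0,0,0,0.5,0,0,0,0,0,0,0.3,0,0,0,0,0,0,0.2,0,0,0,0,0,0,0.2,0,0,0,0,0,0,0.2,0,0]
}}

```text
time_s: 5.2
position: [0.521, -0.1174, 0.0434]
eef_rot: [-0.244, 1.565, -0.324]
ft_force: [-0.3, -1.5, -0.8]
grip_width: 0.001
```

```bash
python3 -c "
from h import *
st()"
```

```text
t 5.2 pos [ 0.521  -0.1174  0.0434] stand [-87.8   1.8] yaw_y 85.4 tilt [ 0.005 -0.002 -1.   ] f_stand [-1.5  0.2 -0.8] q6 -1.93
```

Request:
{"fn": "carry_out", "kwargs": {
  "targets": [0,0,0,0,0.1,0,0,0,0,0,0,0.1,0,0,0,0,0,0,0.1,0,0]
}}

```text
time_s: 5.5
position: [0.5212, -0.1093, 0.0438]
eef_rot: [-0.308, 1.565, -0.388]
ft_force: [0.2, -1.2, -0.8]
grip_width: 0.004
```

```bash
python3 -c "
from h import *
st(); im,d=grab('top','t2'); grab('scene','s2')
for c in ('top','scene'):
  for q in place_of(c,'bolt_head')[:2]:
    v,u=q['point'];print(c,q['score'],u*640,v*480,W2S(ray(c,u*640,v*480,.03)))
"
```

```text
t 5.5 pos [ 0.5212 -0.1093  0.0438] stand [-79.7   2.1] yaw_y 85.4 tilt [ 0.006 -0.002 -1.   ] f_stand [-1.2 -0.3 -0.8] q6 -1.92
top 0.86 195.072 261.216 [0.08871825 0.00512924]
top 0.68 496.38399999999996 211.68 [-0.39922891 -0.12986087]
scene 0.69 415.104 327.216 [ 0.0832334  -0.00806755]
scene 0.69 217.024 212.016 [-0.38364328 -0.13347603]
```

Request:
{"fn": "carry_out", "kwargs": {
  "targets": [0,0,0,0,0.06,0,0,0,0,0,0,0.06,0,0]
}}

```text
time_s: 5.9
position: [0.5213, -0.1067, 0.0437]
eef_rot: [-0.323, 1.565, -0.403]
ft_force: [-0.4, -1.4, 0.4]
grip_width: -0.001
```

Request:
{"fn": "carry_out", "kwargs": {
  "targets": [0,0,0,0,0.06,0,0]
}}

```text
time_s: 6.0
position: [0.5214, -0.1055, 0.0438]
eef_rot: [-0.373, 1.564, -0.454]
ft_force: [1.6, -3.0, -1.6]
grip_width: 0.001
```

Request:
{"fn": "carry_out", "kwargs": {
  "targets": [0,0,0,0,0.06,0,0]
}}

```text
time_s: 6.1
position: [0.5217, -0.1045, 0.0438]
eef_rot: [-0.47, 1.563, -0.55]
ft_force: [0.7, -7.0, -0.8]
grip_width: 0.003
```

Request:
{"fn": "carry_out", "kwargs": {
  "targets": [0,0,0,0,0,0,0,0,0,0,0,0,0,0]
}}

```text
time_s: 6.3
position: [0.5217, -0.1046, 0.0438]
eef_rot: [-0.522, 1.563, -0.603]
ft_force: [-0.1, -2.3, 0.3]
grip_width: -0.001
```

```bash
python3 -c "
from h import *
st(); im,d=grab('top','t3'); grab('scene','s3')
for c in ('top','scene'):
  for q in place_of(c,'bolt_head')[:2]:
    v,u=q['point'];print(c,q['score'],u*640,v*480,W2S(ray(c,u*640,v*480,.03)))
im=cv2.imread('pics/t3.png')[190:340,130:300]
a=cv2.resize(im,None,fx=3.5,fy=3.5,interpolation=cv2.INTER_CUBIC)
cv2.imwrite('pics/t3c.png',a)
"
```

```text
t 6.3 pos [ 0.5217 -0.1046  0.0438] stand [-75.    2.1] yaw_y 85.4 tilt [ 0.007 -0.005 -1.   ] f_stand [-2.3 -0.   0.3] q6 -1.91
top 0.78 191.80800000000002 258.384 [0.09450202 0.00112386]
top 0.67 494.784 212.688 [-0.39658223 -0.12783517]
scene 0.91 419.904 328.992 [ 0.08980396 -0.00450527]
scene 0.9 217.984 211.00799999999998 [-0.38644442 -0.13046812]
```

View pics/t3c.png

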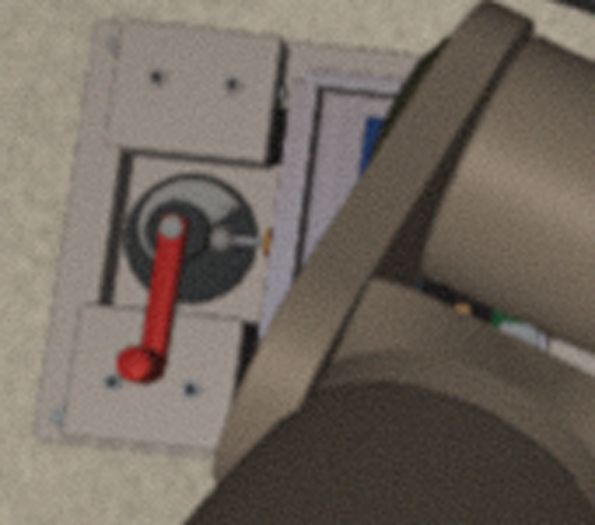

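The ball stands in the open mouth at crop (222,238). The contacts were met at 7 N moving and 2.3 N held. Next I'll back off and go to the lever.

Request:
{"fn": "carry_out", "kwargs": {
  "targets": [0,0,0,0,-0.2,0,0,0,0,0,0,-0.4,0.3,0,0.08,0.08,0,0,0,1,0,0,0,0,0,0,1,0,0,0,0,0,0,1,0,0,0,0,-0.2,0.6,0.6,0,0,0,0,-0.28,0.93,0,0,0,0,0,-0.28,0.93,0,0]
}}

```text
time_s: 7.3
position: [0.5021, -0.0616, 0.1482]
eef_rot: [1.535, 1.565, 1.449]
ft_force: [0.8, 0.2, 0.5]
grip_width: 0.002
```

Request:
{"fn": "carry_out", "kwargs": {
  "targets": [0,0,0,-0.28,0.93,0,0,0,0,0,-0.28,0.93,0,0,0,0,0,-0.28,0.93,0,0,0,0,0,-0.28,0.93,0,0]
}}

```text
time_s: 7.7
position: [0.473, 0.0331, 0.1511]
eef_rot: [1.198, 1.563, 1.11]
ft_force: [0.6, -0.0, 0.8]
grip_width: 0.002
```

```bash
python3 -c "
from h import *
st(); print(S2W(.075,.062)); print(np.array(S2W(.110,0))); im,d=grab('top','t4')
grab('scene','s4')
for c in ('top','scene'):
 for l,h in (('lever_grip',.074),('bolt_head',.03)):
  for q in place_of(c,l)[:1]:
    v,u=q['point'];print(c,l,q['score'],u*640,v*480,W2S(ray(c,u*640,v*480,h)))
"
```

```text
t 7.7 pos [0.473  0.0331 0.1511] stand [58.5 61.2] yaw_y 84.9 tilt [ 0.004  0.007 -1.   ] f_stand [-0.  -0.6  0.8] q6 -1.67
[0.47343666 0.04953554]
[0.53793909 0.0796758 ]
top lever_grip 0.63 224.576 355.104 [0.0186112  0.14389287]
top bolt_head 0.59 497.72799999999995 210.72 [-0.40144519 -0.13175837]
scene lever_grip 0.71 469.18399999999997 296.112 [0.10787216 0.06391592]
scene bolt_head 0.69 215.168 209.424 [-0.39526645 -0.13294934]
```

View pics/s4.png

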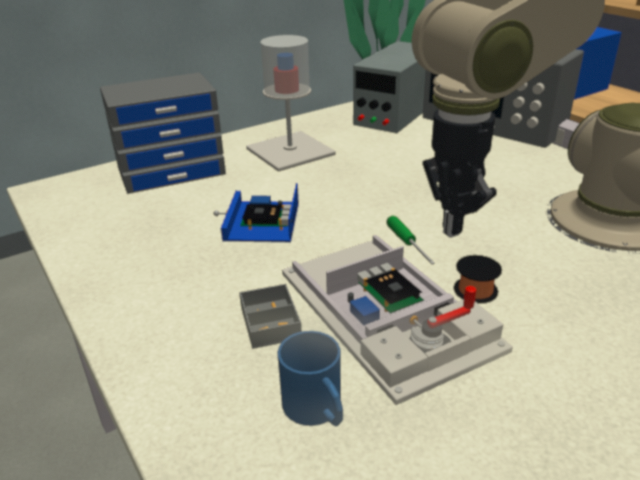

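Request:
{"fn": "carry_out", "kwargs": {
  "targets": [0,0,0.15,0,0,-1,0,0,0,0,0,0,-1,0,0,0,0,0,0,-0.9,0,0,0,0,0.05,0.5,-0.2,0,0,0,0,0,0.2,0,0]
}}

```text
time_s: 8.5
position: [0.4777, 0.0452, 0.0719]
eef_rot: [0.767, 1.562, 0.685]
ft_force: [0.1, 0.6, 0.0]
grip_width: 0.001
```

```bash
python3 -c "
from h import *
st()
"
```

```text
t 8.5 pos [0.4777 0.0452 0.0719] stand [71.  57.5] yaw_y 85.3 tilt [ 0.007  0.006 -1.   ] f_stand [ 0.6 -0.1  0. ] q6 -1.65
```

Request:
{"fn": "carry_out", "kwargs": {
  "targets": [0,0,0,-0.18,0.2,-0.12,0,0,0,0,0,0.2,0,0,0,0,0,0.02,0.2,0,0]
}}

```text
time_s: 8.8
position: [0.4745, 0.0615, 0.0708]
eef_rot: [0.552, 1.559, 0.471]
ft_force: [-0.5, 0.2, -0.1]
grip_width: 0.001
```

```bash
python3 -c "
from h import *
st()
"
```

```text
t 8.8 pos [0.4745 0.0615 0.0708] stand [87.1 61.9] yaw_y 85.3 tilt [ 0.011  0.005 -1.   ] f_stand [ 0.2  0.5 -0.1] q6 -1.62
```

```bash
cat >> h.py <<'E'
D=.019; CAM=np.array([.110,0.])
def tool_pose(th,d=None):
    d=D if d is None else d
    p=CAM+.062*np.array([np.sin(th),np.cos(th)])-d*np.array([np.cos(th),-np.sin(th)])
    return S2W(*p), 85.6-np.degrees(th)
def theta_now(s):
    r=W2S(s['position'])-CAM
    return np.arctan2(r[0],r[1])%(2*np.pi)+np.arctan2(D,.062) if np.arctan2(r[0],r[1])>-1 else np.arctan2(r[0],r[1])+2*np.pi+np.arctan2(D,.062)
def arc(dth,n,z=.069):
    s=st(); r=W2S(s['position'])-CAM
    a=np.arctan2(r[0],r[1]); a=a+2*np.pi if a<-1.2 else a
    th=a+np.arctan2(D,.062)
    f=np.array(s['ft_force'])[:2]; t=np.cos(th)*ux-np.sin(th)*uy; rr=np.sin(th)*ux+np.cos(th)*uy
    R=Rn.from_euler('xyz',s['eef_rot']).as_matrix(); yaw=np.degrees(np.arctan2(R[1,1],R[0,1]))
    print('theta est %.3f radius err mm %.1f yaw err %.1f push N %.2f radial N %.2f'%(th,1000*(np.hypot(*r)-np.hypot(D,.062)),(yaw-(85.6-np.degrees(th))+180)%360-180,-f@t,f@rr))
    ax=np.cross(R[:,0],[0,0,-1])/np.radians(5)
    ths=th+np.linspace(0,dth,n+1)
    P=[tool_pose(x)[0] for x in ths]
    cur=np.array(s['position'])[:2]; out=[]
    ye=(yaw-(85.6-np.degrees(th))+180)%360-180
    for i in range(n):
        dp=(P[i+1]-P[i])+(P[0]-cur)/n
        row=[ax[0]/n,ax[1]/n,(-np.degrees(dth)-ye)/n/5,dp[0]/.025,dp[1]/.025,(z-s['position'][2])/n/.025,0]
        out+=[round(float(x),2) for x in row]
    print(out)
E
python3 -c "
from h import *
arc(.25,6)
"
```

```text
t 8.8 pos [0.4745 0.0615 0.0708] stand [87.1 61.9] yaw_y 85.3 tilt [ 0.011  0.005 -1.   ] f_stand [ 0.2  0.5 -0.1] q6 -1.62
theta est -0.058 radius err mm 1.2 yaw err -3.6 push N -0.19 radial N 0.54
[-0.01, 0.02, -0.36, -0.02, 0.11, -0.01, 0.0, -0.01, 0.02, -0.36, -0.02, 0.11, -0.01, 0.0, -0.01, 0.02, -0.36, -0.01, 0.11, -0.01, 0.0, -0.01, 0.02, -0.36, -0.01, 0.11, -0.01, 0.0, -0.01, 0.02, -0.36, -0.0, 0.11, -0.01, 0.0, -0.01, 0.02, -0.36, 0.0, 0.11, -0.01, 0.0]
```

Request:
{"fn": "carry_out", "kwargs": {
  "targets": [0,0.02,-0.36,-0.02,0.11,-0.01,0,0,0.02,-0.36,-0.02,0.11,-0.01,0,0,0.02,-0.36,-0.01,0.11,-0.01,0,0,0.02,-0.36,-0.01,0.11,-0.01,0,0,0.02,-0.36,0,0.11,-0.01,0,0,0.02,-0.36,0,0.11,-0.01,0]
}}

```text
time_s: 9.4
position: [0.4734, 0.0797, 0.0721]
eef_rot: [0.417, 1.567, 0.143]
ft_force: [0.3, -1.6, -1.3]
grip_width: 0.007
```

```bash
python3 -c "
from h import *
arc(.35,8)
"
```

```text
t 9.4 pos [0.4734 0.0797 0.0721] stand [105.   64.4] yaw_y 74.3 tilt [ 0.004  0.001 -1.   ] f_stand [-1.6 -0.4 -1.3] q6 -1.38
theta est 0.220 radius err mm -0.3 yaw err 1.3 push N 1.45 radial N -0.72
[-0.0, 0.01, -0.53, 0.0, 0.11, -0.02, 0.0, -0.0, 0.01, -0.53, 0.01, 0.11, -0.02, 0.0, -0.0, 0.01, -0.53, 0.01, 0.11, -0.02, 0.0, -0.0, 0.01, -0.53, 0.02, 0.11, -0.02, 0.0, -0.0, 0.01, -0.53, 0.02, 0.11, -0.02, 0.0, -0.0, 0.01, -0.53, 0.03, 0.11, -0.02, 0.0, -0.0, 0.01, -0.53, 0.03, 0.11, -0.02, 0.0, -0.0, 0.01, -0.53, 0.04, 0.11, -0.02, 0.0]
```

Request:
{"fn": "carry_out", "kwargs": {
  "targets": [0,0.01,-0.53,0,0.11,-0.04,0,0,0.01,-0.53,0.01,0.11,-0.04,0,0,0.01,-0.53,0.01,0.11,-0.04,0,0,0.01,-0.53,0.02,0.11,-0.04,0,0,0.01,-0.53,0.02,0.11,-0.03,0,0,0.01,-0.53,0.03,0.11,-0.03,0,0,0.01,-0.53,0.03,0.11,-0.03,0,0,0.01,-0.53,0.04,0.11,-0.03,0]
}}

```text
time_s: 10.2
position: [0.4784, 0.1035, 0.0704]
eef_rot: [-0.439, 1.565, -1.096]
ft_force: [-1.3, -1.9, 1.9]
grip_width: -0.003
```

```bash
python3 -c "
from h import *
arc(.4,8,z=.067)
"
```

```text
t 10.2 pos [0.4784 0.1035 0.0704] stand [129.1  61.2] yaw_y 52.4 tilt [ 0.002 -0.005 -1.   ] f_stand [-2.   1.2  1.9] q6 -0.94
theta est 0.600 radius err mm -0.7 yaw err 1.2 push N 2.30 radial N -0.18
[0.01, 0.0, -0.6, 0.05, 0.12, -0.02, 0.0, 0.01, 0.0, -0.6, 0.05, 0.12, -0.02, 0.0, 0.01, 0.0, -0.6, 0.06, 0.11, -0.02, 0.0, 0.01, 0.0, -0.6, 0.07, 0.11, -0.02, 0.0, 0.01, 0.0, -0.6, 0.07, 0.11, -0.02, 0.0, 0.01, 0.0, -0.6, 0.08, 0.1, -0.02, 0.0, 0.01, 0.0, -0.6, 0.08, 0.1, -0.02, 0.0, 0.01, 0.0, -0.6, 0.09, 0.1, -0.02, 0.0]
```

```bash
python3 -c "
from h import *
grab('scene','s5');grab('top','t5')
for c in ('scene','top'):
  for q in place_of(c,'bolt_head')[:2]:
    v,u=q['point'];print(c,q['score'],u*640,v*480,W2S(ray(c,u*640,v*480,.03)))
im=cv2.imread('pics/s5.png')[230:410,260:520]
cv2.imwrite('pics/s5c.png',cv2.resize(im,None,fx=3,fy=3,interpolation=cv2.INTER_CUBIC))
"
```

```text
scene 0.91 216.0 210.48 [-0.39043294 -0.1330382 ]
scene 0.64 422.40000000000003 330.192 [ 0.09368057 -0.00302468]
top 0.82 496.76800000000003 211.488 [-0.39986837 -0.13026167]
top 0.67 192.32 259.58399999999995 [0.09343173 0.00296568]
```

View pics/s5c.png

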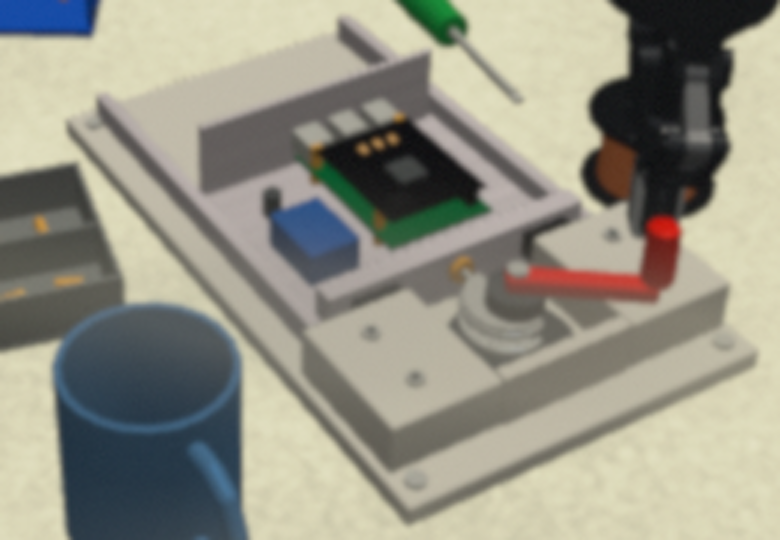

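The lever has turned to about 0.6, with the finger behind the red grip at crop (655,240). The ball reads about 93 mm in stand x in both cameras, so I'll carry on.

Request:
{"fn": "carry_out", "kwargs": {
  "targets": [0,0,-0.6,0.05,0.12,-0.04,0,0,0,-0.6,0.05,0.12,-0.04,0,0,0,-0.6,0.06,0.11,-0.03,0,0,0,-0.6,0.07,0.11,-0.03,0,0,0,-0.6,0.07,0.11,-0.03,0,0,0,-0.6,0.08,0.1,-0.03,0,0,0,-0.6,0.08,0.1,-0.03,0,0,0,-0.6,0.09,0.1,-0.03,0]
}}

```text
time_s: 11.2
position: [0.4909, 0.1246, 0.0652]
eef_rot: [-0.751, 1.564, -1.83]
ft_force: [-0.4, -1.0, 1.7]
grip_width: -0.0
```

```bash
python3 -c "
from h import *
arc(.35,8,z=.067)
"
```

```text
t 11.2 pos [0.4909 0.1246 0.0652] stand [151.2  50.3] yaw_y 28.1 tilt [-0.002 -0.007 -1.   ] f_stand [-1.   0.3  1.7] q6 -0.47
theta est 0.983 radius err mm 0.2 yaw err -1.1 push N 0.82 radial N -0.70
[0.01, -0.0, -0.47, 0.08, 0.08, 0.01, 0.0, 0.01, -0.0, -0.47, 0.08, 0.08, 0.01, 0.0, 0.01, -0.0, -0.47, 0.09, 0.07, 0.01, 0.0, 0.01, -0.0, -0.47, 0.09, 0.07, 0.01, 0.0, 0.01, -0.0, -0.47, 0.09, 0.06, 0.01, 0.0, 0.01, -0.0, -0.47, 0.1, 0.06, 0.01, 0.0, 0.01, -0.0, -0.47, 0.1, 0.06, 0.01, 0.0, 0.01, -0.0, -0.47, 0.1, 0.05, 0.01, 0.0]
```

Request:
{"fn": "carry_out", "kwargs": {
  "targets": [0,0,-0.47,0.08,0.08,0,0,0,0,-0.47,0.08,0.08,0,0,0,0,-0.47,0.09,0.07,0,0,0,0,-0.47,0.09,0.07,0,0,0,0,-0.47,0.09,0.06,0,0,0,0,-0.47,0.1,0.06,0,0,0,0,-0.47,0.1,0.06,0,0,0,0,-0.47,0.1,0.05,0,0]
}}

```text
time_s: 12.0
position: [0.5066, 0.1371, 0.0653]
eef_rot: [-1.188, 1.557, -2.6]
ft_force: [-1.7, -0.3, 0.2]
grip_width: -0.002
```

```bash
python3 -c "
from h import *
arc(.3,8,z=.067)
"
```

```text
t 12.0 pos [0.5066 0.1371 0.0653] stand [164.9  35.7] yaw_y 9.1 tilt [-0.012 -0.007 -1.   ] f_stand [-0.4  1.7  0.2] q6 -0.11
theta est 1.291 radius err mm 0.6 yaw err -2.6 push N 1.77 radial N 0.04
[0.01, -0.02, -0.37, 0.09, 0.04, 0.01, 0.0, 0.01, -0.02, -0.37, 0.09, 0.04, 0.01, 0.0, 0.01, -0.02, -0.37, 0.09, 0.04, 0.01, 0.0, 0.01, -0.02, -0.37, 0.09, 0.03, 0.01, 0.0, 0.01, -0.02, -0.37, 0.09, 0.03, 0.01, 0.0, 0.01, -0.02, -0.37, 0.09, 0.03, 0.01, 0.0, 0.01, -0.02, -0.37, 0.1, 0.02, 0.01, 0.0, 0.01, -0.02, -0.37, 0.1, 0.02, 0.01, 0.0]
```

Request:
{"fn": "carry_out", "kwargs": {
  "targets": [0,-0.02,-0.37,0.09,0.04,0.01,0,0,-0.02,-0.37,0.09,0.04,0.01,0,0,-0.02,-0.37,0.09,0.04,0.01,0,0,-0.02,-0.37,0.09,0.03,0.01,0,0,-0.02,-0.37,0.09,0.03,0.01,0,0,-0.02,-0.37,0.09,0.03,0.01,0,0,-0.02,-0.37,0.1,0.02,0.01,0,0,-0.02,-0.37,0.1,0.02,0.01,0]
}}

```text
time_s: 12.8
position: [0.5196, 0.1431, 0.0655]
eef_rot: [-1.134, 1.556, -2.807]
ft_force: [-2.1, -0.1, -0.3]
grip_width: -0.002
```

```bash
python3 -c "
from h import *
arc(.3,8,z=.067)
"
```

```text
t 12.8 pos [0.5196 0.1431 0.0655] stand [171.8  23.1] yaw_y -5.9 tilt [-0.014 -0.005 -1.   ] f_stand [-0.2  2.1 -0.3] q6 0.16
theta est 1.510 radius err mm 1.1 yaw err -4.9 push N 2.10 radial N -0.10
[0.01, -0.02, -0.31, 0.1, 0.02, 0.01, 0.0, 0.01, -0.02, -0.31, 0.1, 0.02, 0.01, 0.0, 0.01, -0.02, -0.31, 0.1, 0.01, 0.01, 0.0, 0.01, -0.02, -0.31, 0.1, 0.01, 0.01, 0.0, 0.01, -0.02, -0.31, 0.1, 0.01, 0.01, 0.0, 0.01, -0.02, -0.31, 0.1, 0.0, 0.01, 0.0, 0.01, -0.02, -0.31, 0.1, -0.0, 0.01, 0.0, 0.01, -0.02, -0.31, 0.1, -0.01, 0.01, 0.0]
```

Request:
{"fn": "carry_out", "kwargs": {
  "targets": [0,-0.02,-0.31,0.11,0.02,0.01,0,0,-0.02,-0.31,0.11,0.02,0.01,0,0,-0.02,-0.31,0.11,0.01,0.01,0,0,-0.02,-0.31,0.11,0.01,0.01,0,0,-0.02,-0.31,0.11,0.01,0.01,0,0,-0.02,-0.31,0.11,0,0.01,0,0,-0.02,-0.31,0.11,0,0.01,0,0,-0.02,-0.31,0.11,-0.01,0.01,0]
}}

```text
time_s: 13.6
position: [0.5403, 0.1447, 0.0662]
eef_rot: [-0.949, 1.563, -2.853]
ft_force: [-3.3, 0.2, -2.1]
grip_width: -0.006
```

```bash
python3 -c "
from h import *
arc(.3,8,z=.067)
"
```

```text
t 13.6 pos [0.5403 0.1447 0.0662] stand [175.    2.6] yaw_y -19.1 tilt [-0.008 -0.002 -1.   ] f_stand [-0.1  3.3 -2.1] q6 0.38
theta est 1.828 radius err mm 0.3 yaw err 0.1 push N 3.23 radial N -0.90
[0.0, -0.01, -0.43, 0.1, -0.01, 0.0, 0.0, 0.0, -0.01, -0.43, 0.1, -0.01, 0.0, 0.0, 0.0, -0.01, -0.43, 0.1, -0.01, 0.0, 0.0, 0.0, -0.01, -0.43, 0.1, -0.02, 0.0, 0.0, 0.0, -0.01, -0.43, 0.1, -0.02, 0.0, 0.0, 0.0, -0.01, -0.43, 0.09, -0.02, 0.0, 0.0, 0.0, -0.01, -0.43, 0.09, -0.03, 0.0, 0.0, 0.0, -0.01, -0.43, 0.09, -0.03, 0.0, 0.0]
```

Request:
{"fn": "carry_out", "kwargs": {
  "targets": [0,-0.01,-0.43,0.1,-0.01,0,0,0,-0.01,-0.43,0.1,-0.01,0,0,0,-0.01,-0.43,0.1,-0.01,0,0,0,-0.01,-0.43,0.1,-0.02,0,0,0,-0.01,-0.43,0.1,-0.02,0,0,0,-0.01,-0.43,0.09,-0.02,0,0]
}}

```text
time_s: 14.2
position: [0.5552, 0.1425, 0.0662]
eef_rot: [-0.904, 1.565, -3.05]
ft_force: [-4.7, -0.3, -1.1]
grip_width: 0.003
```

```bash
python3 -c "
from h import *
arc(.2,6,z=.067)
"
```

```text
t 14.2 pos [0.5552 0.1425 0.0662] stand [174.  -12.4] yaw_y -32.9 tilt [-0.005 -0.    -1.   ] f_stand [-0.6  4.7 -1.1] q6 0.62
theta est 2.060 radius err mm 0.4 yaw err -0.5 push N 3.81 radial N -2.76
[0.0, -0.01, -0.36, 0.08, -0.03, 0.01, 0.0, 0.0, -0.01, -0.36, 0.08, -0.03, 0.01, 0.0, 0.0, -0.01, -0.36, 0.08, -0.03, 0.01, 0.0, 0.0, -0.01, -0.36, 0.08, -0.03, 0.01, 0.0, 0.0, -0.01, -0.36, 0.08, -0.04, 0.01, 0.0, 0.0, -0.01, -0.36, 0.08, -0.04, 0.01, 0.0]
```

Request:
{"fn": "carry_out", "kwargs": {
  "targets": [0,-0.01,-0.36,0.07,-0.04,0.01,0,0,-0.01,-0.36,0.07,-0.04,0.01,0,0,-0.01,-0.36,0.07,-0.04,0.01,0,0,-0.01,-0.36,0.07,-0.04,0.01,0]
}}

```text
time_s: 14.6
position: [0.5623, 0.1402, 0.0666]
eef_rot: [-1.737, 1.566, 2.265]
ft_force: [-3.3, 2.6, -3.6]
grip_width: -0.001
```

```bash
python3 -c "
from h import *
arc(.15,4,z=.067)
"
```

```text
t 14.6 pos [0.5623 0.1402 0.0666] stand [172.2 -19.7] yaw_y -40.7 tilt [-0.003  0.004 -1.   ] f_stand [ 2.4  3.5 -3.6] q6 0.75
theta est 2.175 radius err mm 0.4 yaw err -1.7 push N 4.26 radial N -0.06
[-0.01, -0.01, -0.34, 0.09, -0.04, 0.0, 0.0, -0.01, -0.01, -0.34, 0.09, -0.05, 0.0, 0.0, -0.01, -0.01, -0.34, 0.08, -0.05, 0.0, 0.0, -0.01, -0.01, -0.34, 0.08, -0.05, 0.0, 0.0]
```

Request:
{"fn": "carry_out", "kwargs": {
  "targets": [0,0,-0.34,0.09,-0.05,0,0,0,0,-0.34,0.09,-0.05,0,0,0,0,-0.34,0.08,-0.05,0,0]
}}

```text
time_s: 14.9
position: [0.5689, 0.1369, 0.0665]
eef_rot: [-1.665, 1.565, 2.24]
ft_force: [-4.1, 0.9, -1.5]
grip_width: -0.001
```

```bash
python3 -c "
from h import *
arc(.12,3,z=.067)
"
```

```text
t 14.9 pos [0.5689 0.1369 0.0665] stand [169.5 -26.4] yaw_y -46.3 tilt [-0.004  0.005 -1.   ] f_stand [ 0.6  4.2 -1.5] q6 0.84
theta est 2.287 radius err mm 0.2 yaw err -0.9 push N 3.54 radial N -2.34
[-0.02, -0.01, -0.4, 0.09, -0.05, 0.01, 0.0, -0.02, -0.01, -0.4, 0.09, -0.06, 0.01, 0.0, -0.02, -0.01, -0.4, 0.08, -0.06, 0.01, 0.0]
```

Request:
{"fn": "carry_out", "kwargs": {
  "targets": [0,0,-0.4,0.09,-0.06,0,0,0,0,-0.4,0.09,-0.06,0,0,0,0,-0.4,0.08,-0.06,0,0]
}}

```text
time_s: 15.2
position: [0.5756, 0.1325, 0.0665]
eef_rot: [-1.633, 1.563, 2.159]
ft_force: [-4.5, 2.9, -1.2]
grip_width: -0.003
```

```bash
python3 -c "
from h import *
arc(.08,2,z=.067)
"
```

```text
t 15.2 pos [0.5756 0.1325 0.0665] stand [165.6 -33.5] yaw_y -52.8 tilt [-0.004  0.006 -1.   ] f_stand [ 2.5  4.7 -1.2] q6 0.94
theta est 2.411 radius err mm 0.0 yaw err -0.2 push N 5.01 radial N -1.83
[-0.03, -0.02, -0.44, 0.08, -0.06, 0.01, 0.0, -0.03, -0.02, -0.44, 0.08, -0.07, 0.01, 0.0]
```

Request:
{"fn": "carry_out", "kwargs": {
  "targets": [0,0,-0.44,0.08,-0.06,0,0,0,0,-0.44,0.08,-0.07,0,0]
}}

```text
time_s: 15.4
position: [0.5796, 0.1294, 0.0665]
eef_rot: [-1.591, 1.562, 2.118]
ft_force: [-4.3, 2.6, -1.4]
grip_width: -0.0
```

```bash
python3 -c "
from h import *
arc(.08,2,z=.067)
"
```

```text
t 15.4 pos [0.5796 0.1294 0.0665] stand [162.8 -37.8] yaw_y -57.5 tilt [-0.004  0.007 -1.   ] f_stand [ 2.3  4.5 -1.4] q6 1.02
theta est 2.489 radius err mm 0.0 yaw err -0.5 push N 4.52 radial N -2.19
[-0.04, -0.02, -0.41, 0.08, -0.07, 0.01, 0.0, -0.04, -0.02, -0.41, 0.08, -0.07, 0.01, 0.0]
```

Request:
{"fn": "carry_out", "kwargs": {
  "targets": [-0.02,-0.02,-0.41,0.08,-0.07,0,0,-0.02,-0.02,-0.41,0.08,-0.07,0,0]
}}

```text
time_s: 15.6
position: [0.5835, 0.126, 0.0665]
eef_rot: [-1.736, 1.566, 1.895]
ft_force: [-5.2, 3.2, -1.3]
grip_width: -0.0
```

```bash
python3 -c "
from h import *
arc(.08,2,z=.067)
"
```

```text
t 15.6 pos [0.5835 0.126  0.0665] stand [159.7 -41.9] yaw_y -61.9 tilt [-0.002  0.005 -1.   ] f_stand [ 2.8  5.5 -1.3] q6 1.09
theta est 2.569 radius err mm 0.1 yaw err -0.4 push N 5.29 radial N -3.09
[-0.03, -0.01, -0.42, 0.07, -0.08, 0.01, 0.0, -0.03, -0.01, -0.42, 0.07, -0.08, 0.01, 0.0]
```

Request:
{"fn": "carry_out", "kwargs": {
  "targets": [-0.02,0,-0.42,0.06,-0.08,0,0,-0.02,0,-0.42,0.06,-0.08,0,0]
}}

```text
time_s: 15.8
position: [0.5868, 0.1225, 0.0665]
eef_rot: [-1.548, 1.568, 2.004]
ft_force: [-4.3, 4.5, -1.6]
grip_width: -0.001
```

```bash
python3 -c "
from h import *
arc(.08,2,z=.067)
"
```

```text
t 15.8 pos [0.5868 0.1225 0.0665] stand [156.4 -45.4] yaw_y -66.5 tilt [-0.001  0.003 -1.   ] f_stand [ 4.1  4.6 -1.6] q6 1.17
theta est 2.642 radius err mm 0.1 yaw err -0.7 push N 5.82 radial N -2.08
[-0.02, -0.01, -0.39, 0.07, -0.08, 0.01, 0.0, -0.02, -0.01, -0.39, 0.06, -0.08, 0.01, 0.0]
```

Request:
{"fn": "carry_out", "kwargs": {
  "targets": [-0.02,0,-0.39,0.06,-0.08,0,0,-0.02,0,-0.39,0.06,-0.08,0,0]
}}

```text
time_s: 16.0
position: [0.5897, 0.119, 0.0664]
eef_rot: [-0.637, 1.569, 2.841]
ft_force: [-4.9, 3.6, -1.1]
grip_width: -0.002
```

```bash
python3 -c "
from h import *
arc(.08,2,z=.067)
"
```

```text
t 16.0 pos [0.5897 0.119  0.0664] stand [153.2 -48.6] yaw_y -70.7 tilt [-0.002  0.001 -1.   ] f_stand [ 3.2  5.2 -1.1] q6 1.24
theta est 2.712 radius err mm 0.2 yaw err -0.9 push N 5.04 radial N -3.40
[-0.0, -0.01, -0.37, 0.06, -0.09, 0.01, 0.0, -0.0, -0.01, -0.37, 0.06, -0.09, 0.01, 0.0]
```

Request:
{"fn": "carry_out", "kwargs": {
  "targets": [0,0,-0.37,0.05,-0.09,0,0,0,0,-0.37,0.05,-0.09,0,0]
}}

```text
time_s: 16.2
position: [0.5923, 0.1153, 0.0664]
eef_rot: [-1.103, 1.567, 2.305]
ft_force: [-4.5, 4.4, -1.9]
grip_width: -0.001
```

```bash
python3 -c "
from h import *
arc(.08,2,z=.067)
"
```

```text
t 16.2 pos [0.5923 0.1153 0.0664] stand [149.7 -51.4] yaw_y -74.7 tilt [-0.002  0.003 -1.   ] f_stand [ 4.   4.8 -1.9] q6 1.30
theta est 2.782 radius err mm 0.1 yaw err -0.9 push N 5.47 radial N -3.05
[-0.01, -0.01, -0.37, 0.05, -0.09, 0.01, 0.0, -0.01, -0.01, -0.37, 0.05, -0.09, 0.01, 0.0]
```

Request:
{"fn": "carry_out", "kwargs": {
  "targets": [-0.01,0,-0.4,0.04,-0.09,0,0,-0.01,0,-0.4,0.04,-0.09,0,0]
}}

```text
time_s: 16.4
position: [0.5946, 0.1116, 0.0665]
eef_rot: [-1.245, 1.567, 2.087]
ft_force: [-3.9, 4.9, -1.6]
grip_width: 0.002
```

```bash
python3 -c "
from h import *
arc(.08,2,z=.067)
"
```

```text
t 16.4 pos [0.5946 0.1116 0.0665] stand [146.2 -54. ] yaw_y -79.1 tilt [-0.002  0.003 -1.   ] f_stand [ 4.6  4.3 -1.6] q6 1.37
theta est 2.849 radius err mm 0.2 yaw err -1.4 push N 5.65 radial N -2.76
[-0.02, -0.01, -0.31, 0.05, -0.09, 0.01, 0.0, -0.02, -0.01, -0.31, 0.04, -0.1, 0.01, 0.0]
```

Request:
{"fn": "carry_out", "kwargs": {
  "targets": [-0.01,0,-0.33,0.04,-0.09,0,0,-0.01,0,-0.33,0.04,-0.1,0,0]
}}

```text
time_s: 16.6
position: [0.5965, 0.1078, 0.0664]
eef_rot: [-1.156, 1.566, 2.114]
ft_force: [-4.9, 4.7, -2.1]
grip_width: -0.002
```

```bash
python3 -c "
from h import *
arc(.08,2,z=.067)
"
```

```text
t 16.6 pos [0.5965 0.1078 0.0664] stand [142.6 -56.3] yaw_y -82.7 tilt [-0.002  0.004 -1.   ] f_stand [ 4.3  5.2 -2.1] q6 1.42
theta est 2.914 radius err mm 0.2 yaw err -1.3 push N 5.40 radial N -4.09
[-0.02, -0.01, -0.33, 0.04, -0.1, 0.01, 0.0, -0.02, -0.01, -0.33, 0.04, -0.1, 0.01, 0.0]
```

Request:
{"fn": "carry_out", "kwargs": {
  "targets": [-0.01,0,-0.33,0.03,-0.1,0,0,-0.01,0,-0.33,0.03,-0.1,0,0]
}}

```text
time_s: 16.8
position: [0.5982, 0.104, 0.0665]
eef_rot: [-1.222, 1.566, 1.985]
ft_force: [-4.3, 6.2, -1.2]
grip_width: -0.002
```

```bash
python3 -c "
from h import *
arc(.08,2,z=.067)
"
```

```text
t 16.8 pos [0.5982 0.104  0.0665] stand [138.8 -58.2] yaw_y -86.3 tilt [-0.002  0.005 -1.   ] f_stand [ 5.8  4.8 -1.2] q6 1.48
theta est 2.979 radius err mm 0.1 yaw err -1.2 push N 6.50 radial N -3.75
[-0.03, -0.01, -0.34, 0.03, -0.1, 0.01, 0.0, -0.03, -0.01, -0.34, 0.03, -0.1, 0.01, 0.0]
```

Request:
{"fn": "carry_out", "kwargs": {
  "targets": [-0.02,0,-0.34,0.02,-0.1,0,0]
}}

```text
time_s: 16.9
position: [0.5989, 0.102, 0.0665]
eef_rot: [-1.246, 1.566, 1.929]
ft_force: [-3.1, 6.3, -2.1]
grip_width: -0.003
```

```bash
python3 -c "
from h import *
arc(.04,1,z=.067)
"
```

```text
t 16.9 pos [0.5989 0.102  0.0665] stand [137. -59.] yaw_y -88.1 tilt [-0.002  0.004 -1.   ] f_stand [ 6.   3.6 -2.1] q6 1.51
theta est 3.011 radius err mm 0.0 yaw err -1.2 push N 6.42 radial N -2.74
[-0.05, -0.02, -0.22, 0.03, -0.1, 0.02, 0.0]
```

Request:
{"fn": "carry_out", "kwargs": {
  "targets": [-0.02,0,-0.3,0.02,-0.1,0,0,-0.02,0,-0.3,0.02,-0.1,0,0]
}}

```text
time_s: 17.1
position: [0.6001, 0.0985, 0.0664]
eef_rot: [-1.283, 1.567, 1.834]
ft_force: [-3.5, 6.5, -2.3]
grip_width: -0.003
```

```bash
python3 -c "
from h import *
arc(.04,1,z=.067)
"
```

```text
t 17.1 pos [0.6001 0.0985 0.0664] stand [133.5 -60.5] yaw_y -91.4 tilt [-0.001  0.004 -1.   ] f_stand [ 6.2  4.  -2.3] q6 1.56
theta est 3.068 radius err mm 0.1 yaw err -1.2 push N 6.49 radial N -3.54
[-0.05, -0.01, -0.22, 0.02, -0.1, 0.02, 0.0]
```

Request:
{"fn": "carry_out", "kwargs": {
  "targets": [-0.02,0,-0.3,0.02,-0.1,0,0,-0.02,0,-0.3,0.01,-0.1,0,0]
}}

```text
time_s: 17.3
position: [0.601, 0.0954, 0.0665]
eef_rot: [-1.356, 1.566, 1.704]
ft_force: [-2.5, 8.3, -2.4]
grip_width: 0.004
```

```bash
python3 -c "
from h import *
arc(.04,1,z=.067)
"
```

```text
t 17.3 pos [0.601  0.0954 0.0665] stand [130.5 -61.7] yaw_y -94.7 tilt [-0.001  0.004 -1.   ] f_stand [ 8.1  3.1 -2.4] q6 1.61
theta est 3.118 radius err mm 0.2 yaw err -1.6 push N 8.14 radial N -2.96
[-0.05, -0.01, -0.13, 0.02, -0.1, 0.02, 0.0]
```

Request:
{"fn": "carry_out", "kwargs": {
  "targets": [0,0,0,0,0,0,0,0,0,0,0,0,0,0]
}}

```text
time_s: 17.5
position: [0.6028, 0.0953, 0.0672]
eef_rot: [-2.16, 1.565, 0.897]
ft_force: [0.1, 0.5, -0.1]
grip_width: -0.003
```

```bash
python3 -c "
from h import *
arc(.04,1,z=.067)
"
```

```text
t 17.5 pos [0.6028 0.0953 0.0672] stand [130.6 -63.4] yaw_y -94.8 tilt [ 0.004  0.005 -1.   ] f_stand [ 0.5 -0.1 -0.1] q6 1.61
theta est 3.125 radius err mm 1.9 yaw err -1.4 push N 0.50 radial N 0.07
[-0.05, 0.04, -0.18, -0.05, -0.12, -0.01, 0.0]
```

Holding re-targeted the measured pose and relaxed the contact, so that held reading says nothing. I'll push again in small steps to confirm it's tight.

Request:
{"fn": "carry_out", "kwargs": {
  "targets": [0,0.02,-0.2,-0.04,-0.08,0,0]
}}

```text
time_s: 17.6
position: [0.6029, 0.0939, 0.0674]
eef_rot: [-2.175, 1.563, 0.863]
ft_force: [2.7, 8.3, -5.4]
grip_width: -0.001
```

```bash
python3 -c "
from h import *
arc(.04,1,z=.067)
"
```

```text
t 17.6 pos [0.6029 0.0939 0.0674] stand [129.2 -63.7] yaw_y -95.9 tilt [ 0.005  0.006 -1.   ] f_stand [ 8.5 -2.1 -5.4] q6 1.63
theta est 3.147 radius err mm 1.7 yaw err -1.2 push N 8.50 radial N 2.04
[-0.07, 0.06, -0.22, -0.05, -0.12, -0.02, 0.0]
```

Request:
{"fn": "carry_out", "kwargs": {
  "targets": [0,0,-0.15,0,-0.06,0,0]
}}

```text
time_s: 17.7
position: [0.6033, 0.0931, 0.0674]
eef_rot: [-2.146, 1.561, 0.878]
ft_force: [-1.0, 7.3, -3.1]
grip_width: 0.002
```

```bash
python3 -c "
from h import *
arc(.04,1,z=.067)
"
```

```text
t 17.7 pos [0.6033 0.0931 0.0674] stand [128.4 -64.2] yaw_y -96.8 tilt [ 0.006  0.008 -1.   ] f_stand [ 7.2  1.5 -3.1] q6 1.64
theta est 3.160 radius err mm 1.9 yaw err -1.3 push N 7.17 radial N -1.65
[-0.09, 0.07, -0.2, -0.06, -0.12, -0.02, 0.0]
```

Request:
{"fn": "carry_out", "kwargs": {
  "targets": [0,0,-0.2,0,-0.1,0,0]
}}

```text
time_s: 17.8
position: [0.6036, 0.0916, 0.0674]
eef_rot: [-2.069, 1.559, 0.936]
ft_force: [-1.4, 8.6, -2.7]
grip_width: -0.001
```

```bash
python3 -c "
from h import *
arc(.04,1,z=.067)
"
```

```text
t 17.8 pos [0.6036 0.0916 0.0674] stand [126.9 -64.5] yaw_y -97.8 tilt [ 0.007  0.01  -1.   ] f_stand [ 8.4  2.  -2.7] q6 1.66
theta est 3.182 radius err mm 1.9 yaw err -1.1 push N 8.33 radial N -2.39
[-0.11, 0.08, -0.24, -0.06, -0.12, -0.01, 0.0]
```

Request:
{"fn": "carry_out", "kwargs": {
  "targets": [0,0,-0.2,0,-0.1,0,0]
}}

```text
time_s: 17.9
position: [0.6038, 0.0902, 0.0674]
eef_rot: [-2.01, 1.557, 0.976]
ft_force: [-0.9, 10.0, -1.8]
grip_width: 0.001
```

```bash
python3 -c "
from h import *
arc(.04,1,z=.067)
"
```

```text
t 17.9 pos [0.6038 0.0902 0.0674] stand [125.5 -64.9] yaw_y -98.9 tilt [ 0.008  0.012 -1.   ] f_stand [ 9.9  1.7 -1.8] q6 1.67
theta est 3.204 radius err mm 1.9 yaw err -1.0 push N 9.78 radial N -2.27
[-0.14, 0.09, -0.27, -0.06, -0.11, -0.02, 0.0]
```

9.8 N while moving is tight, so I'm stopping here. I'll back off along the swing, lift and look.

Request:
{"fn": "carry_out", "kwargs": {
  "targets": [0,0,0,0.02,0.3,0,0,0,0,0,0.02,0.6,0,0,0,0,0,0,0.4,0.5,0,0,0,0,0,0.2,1,0,0,0,0,0,0.4,1,0,0,0,0,0,1,1,0,0,0,0,-0.2,1,1,0,0,0,0,-0.4,1,0.5,0]
}}

```text
time_s: 18.7
position: [0.5926, 0.2173, 0.1976]
eef_rot: [-2.511, 1.554, 0.468]
ft_force: [0.1, 0.5, -0.4]
grip_width: -0.001
```

Request:
{"fn": "carry_out", "kwargs": {
  "targets": [0,0,0,-0.9,0.9,0.3,0,0,0,0,-0.9,0.9,0.3,0,0,0,0,-0.9,0.9,0,0,0,0,0,-0.9,0.9,0,0,0,0,0,-0.9,0.9,0,0,0,0,0,-0.9,0.9,0,0,0,0,0,-0.9,0.9,0,0]
}}

```text
time_s: 19.4
position: [0.4312, 0.3861, 0.2191]
eef_rot: [-2.694, 1.537, 0.285]
ft_force: [0.1, -0.8, 0.4]
grip_width: 0.001
```

```bash
python3 -c "
from h import *
st(); grab('top','t9');grab('scene','s9')
for c in ('top','scene'):
 for l,h in (('lever_grip',.074),('bolt_head',.03),('face_plate',.042),('spool',0),('driver',0),('parts_box',0),('mug',0)):
  for q in place_of(c,l)[:2]:
    v,u=q['point'];p=ray(c,u*640,v*480,h);r=W2S(p)-CAM;print(c,l,round(q['score'],2),round(u*640),round(v*480),p.round(3),W2S(p).round(4), 'th %.2f'%np.arctan2(r[0],r[1]) if l=='lever_grip' else '')
im=cv2.imread('pics/t9.png')[185:345,120:370]
cv2.imwrite('pics/t9c.png',cv2.resize(im,None,fx=3.2,fy=3.2,interpolation=cv2.INTER_CUBIC))
"
```

```text
t 19.4 pos [0.4312 0.3861 0.2191] stand [407.4 129.9] yaw_y -99.3 tilt [ 0.032  0.009 -0.999] f_stand [-0.8 -0.2  0.4] q6 2.26
top lever_grip 0.57 186 213 [0.601 0.069 0.074] [ 0.1043 -0.0634] th -3.05
top bolt_head 0.95 499 214 [ 0.625 -0.443  0.03 ] [-0.4045 -0.1268] 
top bolt_head 0.85 191 257 [0.538 0.066 0.03 ] [ 0.0968 -0.0006] 
top face_plate 0.85 286 267 [ 0.524 -0.087  0.042] [-0.0574  0.0012] 
top face_plate 0.61 442 284 [ 0.504 -0.34   0.042] [-0.3115  0.0017] 
top spool 0.64 222 358 [0.378 0.012 0.   ] [0.0299 0.1542] 
top driver 0.81 323 356 [ 0.383 -0.153  0.   ] [-0.134   0.1368] 
top driver 0.28 207 259 [0.539 0.044 0.   ] [ 0.075  -0.0037] 
top parts_box 0.62 301 170 [ 0.698 -0.109  0.   ] [-0.0654 -0.1742] 
top parts_box 0.26 191 258 [0.539 0.07  0.   ] [ 0.1008 -0.0014] 
top mug 0.78 203 149 [0.729 0.062 0.   ] [ 0.1072 -0.1923] 
scene lever_grip 0.87 392 322 [0.598 0.066 0.074] [ 0.1007 -0.0614] th -2.99
scene bolt_head 0.96 217 213 [ 0.634 -0.42   0.03 ] [-0.3812 -0.1339] 
scene bolt_head 0.75 422 331 [0.541 0.064 0.03 ] [ 0.095  -0.0047] 
scene face_plate 0.93 294 206 [ 0.512 -0.337  0.042] [-0.3076 -0.0062] 
scene face_plate 0.71 366 268 [ 0.523 -0.092  0.042] [-0.0622  0.0015] 
scene spool 0.62 475 291 [0.381 0.013 0.   ] [0.0317 0.1514] 
scene driver 0.59 410 244 [ 0.374 -0.156  0.   ] [-0.138   0.1448] 
scene driver 0.25 422 328 [0.511 0.034 0.   ] [0.0619 0.0233] 
scene parts_box 0.97 268 320 [ 0.694 -0.115  0.   ] [-0.0719 -0.1702] 
scene mug 0.88 309 399 [0.727 0.057 0.   ] [ 0.1017 -0.1905]
```

View pics/t9c.png

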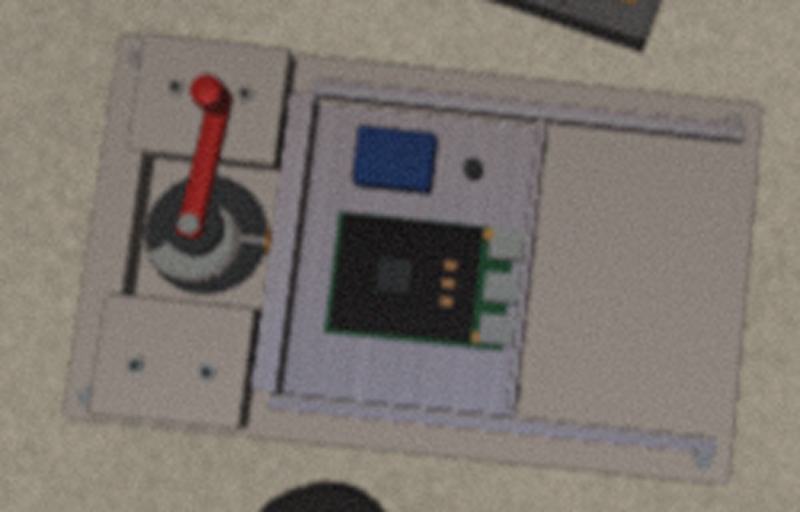

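View pics/s9.png

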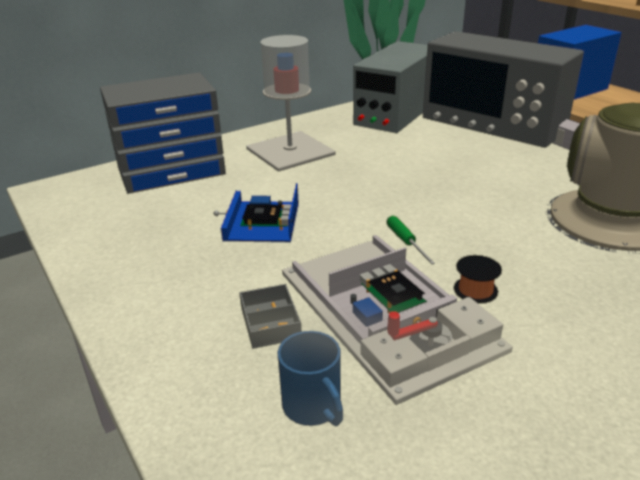

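The crop shows the lever swung to the -y side at crop (208,92), about 3.2 rad. The hook encloses the ball at crop (245,240), with the ball at about 95–97 mm in stand x. The tray sits against the dock, the bystanders haven't moved and the arm is clear. I'm handing in.

```bash
python3 -c "
from h import *
print(workorder.job_done()); st()"
```

```text
the job is handed in; nothing more can be done
None
the job is handed in; nothing more can be done
```

I pushed the tray in until it met the sprung contacts, then swung the lever clockwise to about 3.2 rad and stopped when it came up tight. I then backed the arm clear and handed the job in at about 20 s; no verdict was reported.

- **Tray push:** contact with the springs read 7 N moving and 2.3 N held. The ball was then at about 93 mm in the stand's x, inside the open cam.
- **Tightening:** the push on the grip stayed around 5 to 6.5 N while the springs were pressed. From about 3.1 rad it rose to 8.1 N, and the last reading, still moving, was 9.8 N.
- **Final pictures:** the ball read 96.8 mm from the top camera and 95.0 mm from the scene camera. The lever was on the -y side at about 3.2 to 3.3 rad. The spool, driver, box and mug were within about 1 cm of their first readings, which is about how closely the networks repeat.
- **Checks that failed or disagreed:**
  - The held-still check on the tight lever did not work. The arm relaxed off the grip and read 0.5 N, so I judged tightness from the moving readings alone.
  - Those readings vary by about 1 N and include 2 to 3 N of sideways friction.
  - The final hook force was not measured; I estimate 40 to 50 N from how far the lever turned after it began to tighten.

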